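# Load a slide carton into the bench flow rack

### The arm

A 7-joint arm with a two-finger parallel gripper is mounted at the origin on the work surface. World frame = base frame: x ahead of the robot, y to its left, z up, the work surface at z = 0. Lengths are in m, angles in rad, forces in N, time in s.
With the tool pointing down it reaches from about 0.4 to 0.9 m from the base axis. Payload 5.5 kg.
Tool frame: the origin (TCP) lies where the fingers leave the gripper's body, on its centre line; the fingertips stand 73 mm ahead of it and the grasp point (between the pads) lies 54 mm ahead of it; z points along the fingers, y is the direction in which the jaws open and shut (so a half turn about z gives the same grasp; the last joint's range is limited). The gripper opens to 85 mm and grips with 20 to 120 N. Pads are 22 mm wide; open, the fingers measure 114 mm over their backs; the gripper's body (76 mm by 85 mm) begins 54 mm behind the grasp point. The pads swing forward as they close: fully open they stand 13 mm farther back than shut.
Start: joints at [-1.064, 0.501, -0.427, 1.55, 0.221, 1.138, -0.21], TCP at [0.157, 0.631, 0.304] pointing down, gripper open.
Joint ranges: [-2.88, 2.88], [-0.31, 2.03], [-1.54, 1.56], [0.2, 2.42], [-1.41, 4.55], [0.19, 2.02], [-2.57, 2.57]. Speed limits (rad/s): [2.57, 2.57, 3.14, 3.14, 3.14, 3.14, 3.14].

### API

Orientations are given as a 3x3 rotation matrix whose columns are the frame's x, y, z axes.
In Python, from workcell import * gives the robot as it stands.
- The arm moves only by the shell command python3 -m crank 'ROWS' [OPENING]. ROWS is JSON, a list of rows, each a list of 4 numbers: the shift along the tool's x, y, z in cm, then the turn about the tool's z in rad. A call has 1 to 5 rows; each row shifts and turns the commanded pose from where the row before left it, along the tool's axes as they then stand; what a row does not reach is not made up. A row lasts 1/10 s, in which the tool goes at most 50 mm and 8.59 degrees, less where a joint would pass 70% of its speed; a pose out of reach is approached as far as the arm can. A call is refused whole if a number of a shift passes 5 or a number of a turn 0.15, either way. A call with a gripper value outside its range is refused whole. OPENING is the opening, from 0 (shut) to 1 (fully open), set as the call begins (- or left out, the last holds). The fingers move at their own pace and stop on an object; the grip force is fixed at half the most. Time passes only in rows, so rows that do not move let the fingers close. It gives the time, the measured TCP pose, the force and the opening at its end, in the units of the state.
- get_state(): the state, without advancing time (a new reading comes with each control period).
- capture(name): name is "scene" or "top"; returns a dict with "frame" (480x640x3 uint8, red, green, blue), "depth" (480x640 float32, m along the optical axis (not along the pixel's ray), 0 where there is no reading), "intrinsics" (3x3 intrinsics, pixels), "world_to_cam" (4x4, takes a point from world to camera coordinates). Camera axes: x right, y up, looking along -z (the intrinsics and any distortion apply to the point x, -y, -z); pixel columns grow to the right and rows downward; lengths in m; the calibration is good to about 2 mm. A picture is of the moment at which its call begins.
- hand_in(): hands the job in, once; it reports no verdict.
The state is a dict: "clock": time; "joints": joint angles; "qd": joint speeds; "tau": joint torques, N m; "tcp_pos": TCP position; "eef_rot": TCP orientation; "contact_force": force on the tool from outside, world axes, zero at the start; "ft_torque": the same for the moment, N m; "gripper_width": finger opening in m.
Only numpy, scipy, OpenCV 4.12 (cv2) and the standard library are available. Lean on these libraries where they do the work, as an engineer would, in place of code of your own. Each camera call takes 0.05 s, during which the arm holds its last target. There are 200 camera calls.

### The job

Restock the little sloped flow rack on the lab bench: pick up the loose large carton of microscope slides, set it upright and lengthwise into the empty lane at the raised loading end, let go, and let it slide down by itself until it rests against the stop. Do not help it down the lower part of the lane with the gripper, and leave the loose small carton where it is.

Things in the scene. Friction and masses are not known exactly. Their poses are not given: they have to be found in the camera images.
- slide_carton_center (a point): Centre of the large loose carton: firm white card box 82 mm long (its x), 34 mm wide (y), 56 mm tall (z, up), standing upright on the bench on its 82 x 34 mm face; grey seam line round it and grey strip across its top; 0.17 to 0.35 kg. Grip it across the 34 mm width, in its upper half, to stay clear of the lane's side rails. Either end may go first down the lane.
- small_carton_center (a point): Centre of the small loose carton of cover glasses that is to be left alone: the same white card, 60 mm long (x), 40 mm wide (y), 28 mm tall (z, up), lying on the bench.
- lane_load (a point): Point on the empty lane's floor, midway between its rails, 55 mm from its open raised end: set the carton with its centre over it. Axes: x down the slope to the stop, y across, z square to the floor. The chute slopes 15 degrees down along x, away from the robot; 300 mm long, 54 mm wide inside, rails 15 mm high, 4 mm thick, slippery runners: a carton let go slides at once.
- lane_stop (a point): Foot of the stop plate (30 mm high) at the empty lane's low end: on the lane floor, midway between the rails, on the plate's inner face, 245 mm down the slope from the loading point; same axes. A carton at rest there has its centre 41 mm up the slope and 28 mm above the floor. Beside this lane, left or right, 110 mm off, is an equal lane full of fixed small cartons 28 mm tall.
Not all that is in view belongs to the job. Leave any blue or pink look-alike of the part that bears slide_carton_center alone.

How it is judged:
By the outcome, as a careful person would: the job done as asked, in the order asked, and still so for the second after the job is handed in, with the robot touching nothing.
It also fails if it takes over 38 s, if anything falls off the work surface, if the arm or the gripper's body presses on something with over 40 N, if the wrist force passes 120 N, or if a joint passes its speed limit or range.

## Working session

There is one attempt and no reset: what is moved stays moved. The work goes in short steps, Python scripts to look and compute and a shell command to move; the robot and the scene stay as the last step left them, time stands still between calls to the robot, and variables do not carry over. Pictures are saved under pics/ and viewed, about 8 in all and at most 12, crops included, and the job is handed in when it is done.

```bash
mkdir -p pics; ls
python3 - <<'E'
from workcell import *
import cv2,numpy as np,pickle
for n in("scene","top"):
    c=capture(n); pickle.dump(c,open(n+"0.pkl","wb")); cv2.imwrite(f"pics/{n}0.png",c["frame"][:,:,::-1])
    print(n,c["intrinsics"],c["world_to_cam"].round(3).tolist())
s=get_state(); print(s)
E
```

```text
pics
scene [[468.14984666   0.         318.2482081 ]
 [  0.         468.14984666 238.25684759]
 [  0.           0.           1.        ]] [[-0.264, 0.964, 0.013, 0.135], [-0.554, -0.162, 0.817, 0.257], [0.789, 0.209, 0.577, -1.392], [0.0, 0.0, 0.0, 1.0]]
top [[515.93520216   0.         327.33471058]
 [  0.         515.93520216 241.72194656]
 [  0.           0.           1.        ]] [[0.025, -1.0, 0.015, 0.025], [0.991, 0.027, 0.132, -0.603], [-0.133, 0.011, 0.991, -0.844], [0.0, 0.0, 0.0, 1.0]]
{'clock': 0.1, 'joints': array([-1.06381444,  0.50178834, -0.42678761,  1.55134187,  0.22084132,
        1.13827795, -0.21028539]), 'qd': array([ 7.28176937e-05, -2.86549225e-03, -6.90361335e-05, -1.41798680e-03,
       -7.87802110e-05,  1.30909807e-03,  2.24191647e-03]), 'tau': array([-1.14014890e-02, -5.70805800e+01, -5.83865404e+00, -2.81750518e+01,
        1.04738332e-02,  5.52259327e-03,  2.94107599e-05]), 'tcp_pos': array([0.15683761, 0.63029099, 0.3029412 ]), 'eef_rot': array([[-9.70447053e-01,  2.41313723e-01, -4.51973251e-04],
       [ 2.41314145e-01,  9.70445570e-01, -1.69656818e-03],
       [ 2.92102556e-05, -1.75549712e-03, -9.99998459e-01]]), 'contact_force': array([0.07835486, 0.04753332, 0.04212045]), 'ft_torque': array([-0.00143529, -0.00980491, -0.03277036]), 'gripper_width': 0.08556341077304698}
```

View pics/scene0.png

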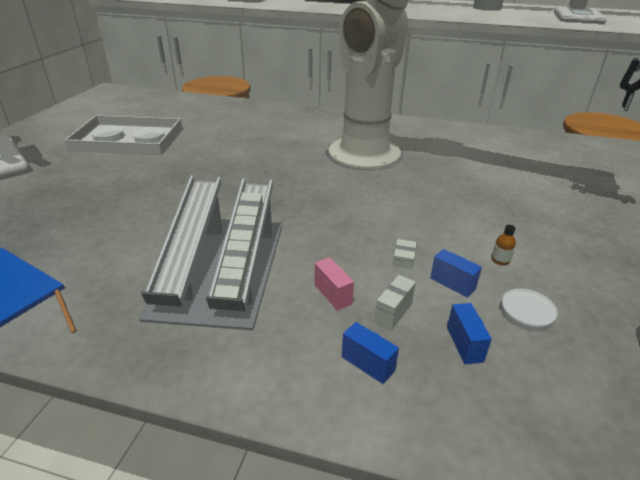

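View pics/top0.png

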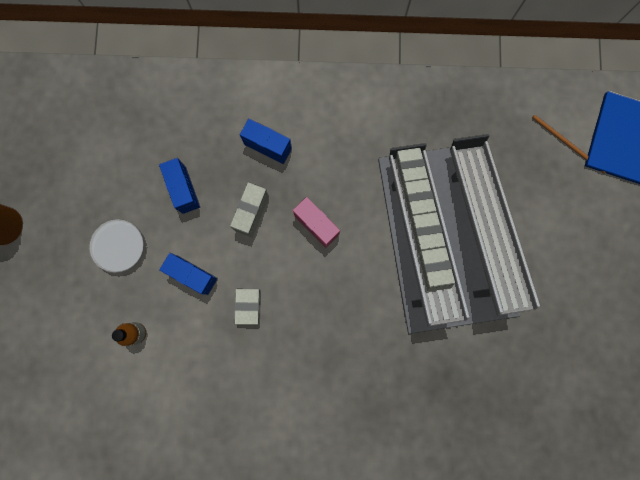

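The scene view shows a white upright carton at (395,302) and a smaller flat one at (404,253). There are three blue boxes at (369,352), (468,332) and (456,272), and a pink one at (334,283). In the top view the white cartons are at (249,209) (large) and (247,307) (small). The empty lane runs from its raised end at about (518,310) to its stop at about (471,142), and the full lane is at (428,230).

Next I'll make close crops and get depth-based measurements.

```bash
cat > h.py <<'E'
import numpy as np,cv2,pickle
def load(n): return pickle.load(open(n,"rb"))
def cloud(c):
    "world xyz per pixel"
    K,D=c["intrinsics"],c["depth"]; v,u=np.mgrid[:480,:640]
    P=np.stack([(u-K[0,2])/K[0,0]*D,-(v-K[1,2])/K[1,1]*D,-D,np.ones_like(D)],-1)
    W=(P@np.linalg.inv(c["world_to_cam"]).T)[...,:3]; W[D==0]=np.nan; return W
def proj(c,p):
    q=c["world_to_cam"]@np.append(p,1); K=c["intrinsics"]
    return (K[0,0]*q[0]/-q[2]+K[0,2], K[1,1]*-q[1]/-q[2]+K[1,2])
E
python3 - <<'E'
from h import *
t,s=load("top0.pkl"),load("scene0.pkl")
a=cv2.resize(t["frame"][170:340,215:345],None,fx=3,fy=3,interpolation=cv2.INTER_CUBIC)
b=cv2.resize(t["frame"][130:330,370:545],None,fx=2.55,fy=2.55,interpolation=cv2.INTER_CUBIC)[:510,:405]
cv2.imwrite("pics/crop.png",np.hstack([a[:510,:390],b])[:,:,::-1])
W=cloud(t)
for nm,r in(("large",(180,240,225,272)),("small",(285,330,230,264))):
    R=W[r[0]:r[1],r[2]:r[3]].reshape(-1,3); bg=np.nanmedian(R[R[:,2]<.012],0)
    zt=np.nanpercentile(R[:,2],96); T=R[R[:,2]>zt-.008]
    (cx,cy),(w,h),an=cv2.minAreaRect((T[:,:2]*1000).astype(np.float32))
    print(nm,"bench z",bg[2].round(4),"top",zt.round(4),"c",T[:,:2].mean(0).round(4),(round(cx,1),round(cy,1)),"size",round(w,1),round(h,1),"ang",round(an,1),len(T))
print("lane probes")
for u,v in[(518,305),(510,280),(500,250),(491,220),(482,190),(474,160),(471,141),(536,303),(505,309),(454,150),(487,145),(465,318),(433,322),(440,280)]: print((u,v),W[v,u].round(4))
E
```

```text
large bench z -0.0004 top 0.0572 c [0.655  0.1768] (655.4, 177.2) size 34.9 82.5 ang 70.9 982
small bench z -0.0006 top 0.0297 c [0.489  0.1753] (489.3, 175.7) size 57.8 40.4 ang 1.4 831
lane probes
(518, 305) [ 0.5009 -0.2566  0.1145]
(510, 280) [ 0.5402 -0.2493  0.1028]
(500, 250) [ 0.5899 -0.2407  0.0845]
(491, 220) [ 0.6409 -0.2299  0.0753]
(482, 190) [ 0.6945 -0.2196  0.0628]
(474, 160) [ 0.7527 -0.2126  0.043 ]
(471, 141) [ 0.7821 -0.2035  0.0573]
(536, 303) [ 0.5044 -0.2801  0.1256]
(505, 309) [ 0.4942 -0.2359  0.1155]
(454, 150) [ 0.7665 -0.1749  0.0531]
(487, 145) [ 0.7768 -0.2321  0.0545]
(465, 318) [ 0.479  -0.1718  0.1221]
(433, 322) [ 0.4716 -0.1244  0.1147]
(440, 280) [ 0.5356 -0.1322  0.1287]
```

View pics/crop.png

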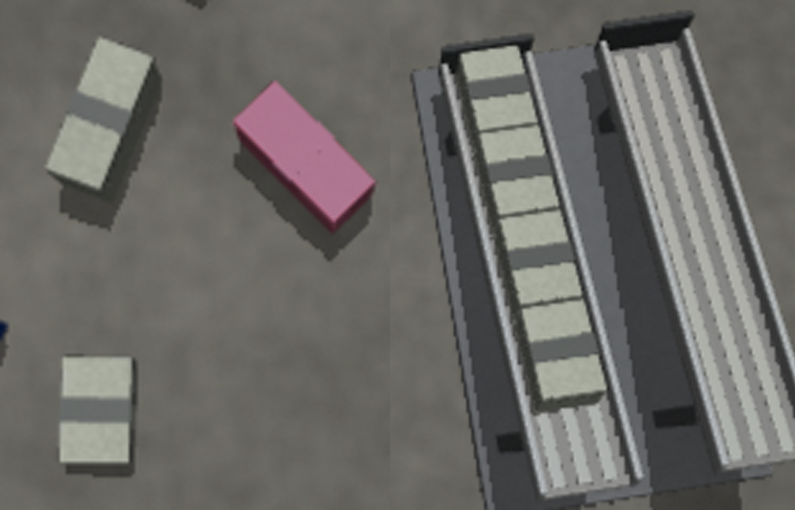

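The left crop shows the large white carton (top crop centre about (100,115), i.e. full image (249,209)) with a grey strip across its top. It stands 57 mm tall and measures 35 × 82 mm, so it matches. The candidates were:
- white at top (249,209): my choice
- small white (247,307): 30 mm tall, leave alone
- pink (316,222)
- blue (266,140), (179,185) and (188,274)

The empty lane is the right-hand one. Next I'll fit its floor and rails.

Run:
```python
from h import *
from workcell import get_state
for f in("top0.pkl","scene0.pkl"):
    c=load(f); W=cloud(c).reshape(-1,3)
    W=W[np.isfinite(W).all(1)]
    d=np.array([np.cos(.17),np.sin(.17)]); o=np.array([.5009,-.2566])
    for it in range(4):
        n=np.array([-d[1],d[0]]); L=(W[:,:2]-o)@d; q=(W[:,:2]-o)@n
        S=W[(abs(q)<.022)&(L>.0)&(L<.24)&(W[:,2]>.03)&(W[:,2]<.14)]
        A=np.c_[S[:,:2],np.ones(len(S))]; co=np.linalg.lstsq(A,S[:,2],rcond=None)[0]
        g=-co[:2]; sl=np.degrees(np.arctan(np.linalg.norm(g)))
        h=W[:,2]-np.c_[W[:,:2],np.ones(len(W))]@co
        m=(h>.009)&(h<.024)&(abs(q)>.02)&(abs(q)<.045)&(L>0)&(L<.24)
        l,r=m&(q>0),m&(q<0)
        pl,pr=np.polyfit(L[l],q[l],1),np.polyfit(L[r],q[r],1)
        a=(pl+pr)/2; o=o+n*a[1]; d=d+n*a[0]; d/=np.linalg.norm(d)
    n=np.array([-d[1],d[0]]); L=(W[:,:2]-o)@d; q=(W[:,:2]-o)@n
    fl=(abs(q)<.022)&(abs(h)<.006)&(L<.05)&(L>-.15)
    st=(abs(q)<.022)&(h>.012)&(h<.035)&(L>.2)&(L<.36)
    Lend=np.percentile(L[fl],1); Ls=np.percentile(L[st],[2,50,98])
    print(f,"slope",sl.round(2),"grad dir",np.degrees(np.arctan2(g[1],g[0])).round(2),"axis dir",np.degrees(np.arctan2(d[1],d[0])).round(2),"rail gap",(pl[1]-pr[1]).round(4),pl[0].round(4),pr[0].round(4),"end L",Lend.round(4),"stop L",Ls.round(4))
    for nm,x in(("load from end",Lend+.055*np.cos(np.radians(15))),("load from stop",Ls[0]-.245*np.cos(np.radians(15)))):
        p=o+d*x; print(nm,p.round(4),"z",(p@co[:2]+co[2]).round(4))
    # large carton in this camera
    R=W[(abs(W[:,0]-.655)<.06)&(abs(W[:,1]-.177)<.06)&(W[:,2]>.05)&(W[:,2]<.065)]
    print("carton",cv2.minAreaRect((R[:,:2]*1000).astype(np.float32)))
```

```text
top0.pkl slope 14.96 grad dir 10.06 axis dir 10.16 rail gap 0.058 -0.0003 0.0003 end L -0.0095 stop L [0.2835 0.2871 0.2924]
load from end [ 0.5431 -0.2442] z 0.1012
load from stop [ 0.5462 -0.2436] z 0.1004
carton ((655.4315185546875, 177.23345947265625), (34.91462326049805, 82.54141235351562), 70.89456176757812)
scene0.pkl slope 17.27 grad dir 53.51 axis dir 10.0 rail gap 0.0591 -0.0022 0.0016 end L -0.011 stop L [0.2867 0.2897 0.2926]
load from end [ 0.5412 -0.2423] z 0.0947
load from stop [ 0.549  -0.2409] z 0.0929
carton ((655.4262084960938, 178.4341278076172), (35.38261032104492, 83.77963256835938), 70.69552612304688)
```

```bash
python3 -m crank '[[0,0,0,0.089],[-3,-1.3,0,0],[-4,-1.7,0,0],[-4,-1.7,0,0],[-4,-1.7,0,0]]' 1
```

```text
clock: 0.6
tcp_pos: [0.2786, 0.5199, 0.3034]
eef_rot: [[-0.945, 0.326, -0.0], [0.326, 0.945, -0.001], [0.0, -0.001, -1.0]]
contact_force: [0.6, 0.0, 0.2]
gripper_width: 0.0855
```

```bash
python3 -m crank '[[-4.4,-1.9,0,0],[-4.4,-1.9,0,0],[-4.4,-1.9,0,0],[-4.4,-1.9,0,0],[-4.4,-1.9,0,0]]'; python3 -m crank '[[-4.4,-1.9,0,0],[-4.4,-1.9,0,0],[-4.4,-1.9,0,0],[-4.4,-1.9,0,0],[-4.4,-1.9,0,0]]'; python3 -m crank '[[-2,-0.7,1,0],[-0.7,-0.3,3,0],[0,0,4,0],[0,0,2,0],[0,0,0,0]]'
python3 -c "from workcell import *; print(get_state()['joints'].round(2))"
```

```text
clock: 1.1
tcp_pos: [0.4556, 0.3579, 0.3036]
eef_rot: [[-0.945, 0.327, -0.0], [0.327, 0.945, -0.0], [0.0, -0.0, -1.0]]
contact_force: [1.2, 0.4, 0.6]
gripper_width: 0.0857
clock: 1.6
tcp_pos: [0.6325, 0.1964, 0.3034]
eef_rot: [[-0.945, 0.327, -0.001], [0.327, 0.945, -0.0], [0.001, -0.0, -1.0]]
contact_force: [1.1, 1.9, 0.5]
gripper_width: 0.0854
clock: 2.1
tcp_pos: [0.6507, 0.1793, 0.1989]
eef_rot: [[-0.945, 0.326, -0.009], [0.326, 0.945, -0.002], [0.008, -0.005, -1.0]]
contact_force: [0.5, -0.1, 0.7]
gripper_width: 0.0855
[-0.18  0.63 -0.19  1.56  0.13  0.97  0.83]
```

```bash
python3 -m crank '[[-0.5,0,0.4,0],[0,0,2.5,0],[0,0,3,0],[0,0,3,0],[0,0,1.5,0]]' && python3 -m crank '[[0,0,0,0],[0,0,0,0]]'
python3 - <<'E'
from workcell import *; import cv2,pickle,numpy as np
fs=[]
for n in("scene","top"):
    c=capture(n); pickle.dump(c,open(n+"1.pkl","wb")); fs.append(c["frame"])
a=cv2.resize(fs[0][200:360,280:440],(400,400)); b=cv2.resize(fs[1][140:300,170:330],(400,400))
cv2.imwrite("pics/g1.png",np.hstack([a,b])[:,:,::-1])
E
```

```text
clock: 2.6
tcp_pos: [0.6585, 0.1781, 0.099]
eef_rot: [[-0.945, 0.326, -0.0], [0.326, 0.945, -0.0], [0.0, -0.0, -1.0]]
contact_force: [-1.5, -0.2, 0.5]
gripper_width: 0.0856
clock: 2.8
tcp_pos: [0.6596, 0.1785, 0.1014]
eef_rot: [[-0.945, 0.327, 0.002], [0.327, 0.945, 0.001], [-0.002, 0.001, -1.0]]
contact_force: [0.0, -0.3, 0.0]
gripper_width: 0.0851
```

View pics/g1.png

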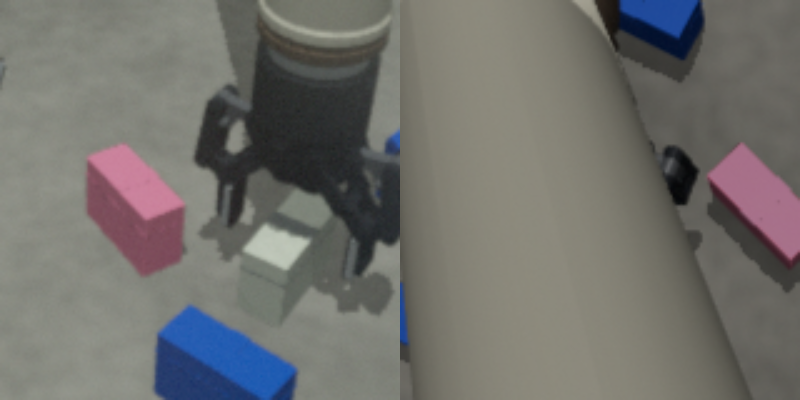

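The fingers straddle the white carton (crop (275,265)) with free gaps on both sides, and the pink and blue boxes are clear. I'll trim a few mm and close.

```bash
python3 -m crank '[[0.4,-0.2,0.5,0],[0,0,0,0],[0,0,0,0]]'; python3 -m crank '[[0,0,0,0],[0,0,0,0],[0,0,0,0],[0,0,0,0],[0,0,0,0]]' 0;  python3 -m crank '[[0,0,0,0],[0,0,0,0],[0,0,0,0],[0,0,0,0]]'
```

```text
clock: 3.2
tcp_pos: [0.6539, 0.1775, 0.0952]
eef_rot: [[-0.945, 0.327, 0.0], [0.327, 0.945, 0.0], [-0.0, 0.0, -1.0]]
contact_force: [0.7, 1.0, 0.2]
gripper_width: 0.0853
clock: 3.7
tcp_pos: [0.6543, 0.1775, 0.095]
eef_rot: [[-0.945, 0.327, 0.0], [0.327, 0.945, 0.0], [-0.0, 0.0, -1.0]]
contact_force: [0.6, 0.7, 1.4]
gripper_width: 0.0331
clock: 4.1
tcp_pos: [0.6542, 0.1775, 0.095]
eef_rot: [[-0.945, 0.327, 0.0], [0.327, 0.945, 0.0], [-0.0, 0.0, -1.0]]
contact_force: [1.5, 1.0, 0.7]
gripper_width: 0.0335
```

```bash
python3 -m crank '[[0,0,-2,0],[0,0,-3,0],[0,0,-4,0],[0,0,-4,0],[0,0,-4,0]]'; python3 -m crank '[[0,0,-2,-0.1],[0,0,0,-0.14],[0,0,0,-0.14],[0,0,0,-0.13],[0,0,0,0]]';python3 -m crank '[[0,0,0,0]]'
```

```text
clock: 4.6
tcp_pos: [0.6532, 0.1773, 0.2654]
eef_rot: [[-0.945, 0.327, -0.002], [0.327, 0.945, -0.0], [0.002, -0.001, -1.0]]
contact_force: [0.4, -0.3, -1.8]
gripper_width: 0.0333
clock: 5.1
tcp_pos: [0.6534, 0.1772, 0.2839]
eef_rot: [[-0.984, -0.177, -0.002], [-0.177, 0.984, -0.0], [0.002, 0.0, -1.0]]
contact_force: [0.4, 0.7, -1.8]
gripper_width: 0.0332
clock: 5.2
tcp_pos: [0.6537, 0.1773, 0.2841]
eef_rot: [[-0.985, -0.173, -0.001], [-0.173, 0.985, -0.0], [0.002, 0.0, -1.0]]
contact_force: [-0.9, -1.1, -2.4]
gripper_width: 0.033
```

```bash
python3 -m crank '[[0.9,-2,0,0],[1.5,-3.3,0,0],[1.5,-3.3,0,0],[1.5,-3.3,0,0],[1.5,-3.3,0,0]]'; python3 -m crank '[[1.5,-3.3,0,0],[1.5,-3.3,0,0],[1.5,-3.3,0,0],[1.5,-3.3,0,0],[1.5,-3.3,0,0]]'; python3 -m crank '[[1.5,-3.3,0,0],[1.1,-2.5,0,0],[0.7,-1.4,0,0],[0.3,-0.6,0,0],[0,0,0,0]]'; python3 -m crank '[[0,0,0,0],[0,0,0,0],[0,0,0,0]]'
python3 - <<'E'
from workcell import *; import cv2,pickle,numpy as np
fs=[]
for n in("scene","top"):
    c=capture(n); pickle.dump(c,open(n+"2.pkl","wb")); fs.append(c["frame"])
a=cv2.resize(fs[0][120:320,120:320],(400,400)); b=cv2.resize(fs[1][130:330,370:570],(400,400))
cv2.imwrite("pics/p2.png",np.hstack([a,b])[:,:,::-1]); print(get_state()["joints"].round(2))
E
```

```text
clock: 5.7
tcp_pos: [0.6123, 0.0145, 0.2846]
eef_rot: [[-0.985, -0.173, -0.0], [-0.173, 0.985, -0.0], [0.0, 0.0, -1.0]]
contact_force: [0.0, 0.2, -2.2]
gripper_width: 0.0332
clock: 6.2
tcp_pos: [0.5676, -0.1612, 0.2848]
eef_rot: [[-0.985, -0.173, -0.0], [-0.173, 0.985, 0.0], [0.0, 0.0, -1.0]]
contact_force: [0.5, 0.5, -2.6]
gripper_width: 0.0329
clock: 6.7
tcp_pos: [0.5465, -0.2429, 0.2847]
eef_rot: [[-0.985, -0.175, -0.0], [-0.175, 0.985, 0.0], [0.0, 0.0, -1.0]]
contact_force: [0.6, -0.2, -2.2]
gripper_width: 0.0334
clock: 7.0
tcp_pos: [0.5471, -0.2415, 0.2849]
eef_rot: [[-0.984, -0.178, 0.0], [-0.178, 0.984, 0.001], [-0.0, 0.001, -1.0]]
contact_force: [-0.1, -0.7, -1.4]
gripper_width: 0.0338
[ 0.53  0.4  -0.2   1.71  0.09  1.04  2.05]
```

View pics/p2.png

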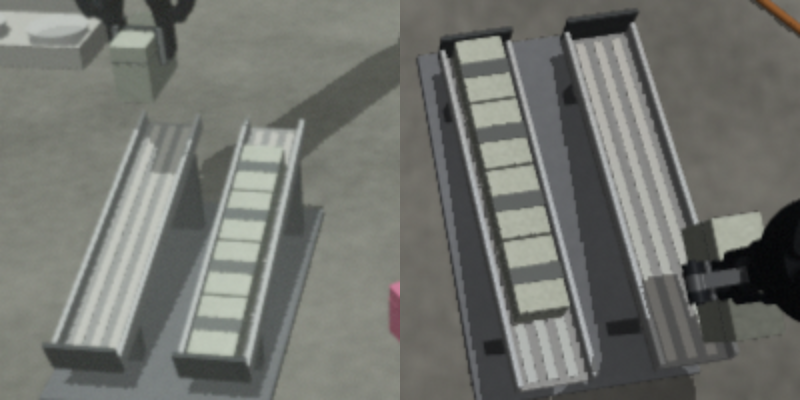

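The carton hangs upright and parallel to the lane, with its shadow falling across the loading end in both views; the apparent sideways offset in the top view (crop (725,250)) is parallax. I'll lower it until the rear edge touches, then let it pivot onto the slope.

```bash
python3 -m crank '[[0,-0.2,1,0],[0,0,2,0],[0,0,2.2,0],[0,0,1.5,0],[0,0,0.5,0]]'; python3 -m crank '[[0,0,0,0],[0,0,0,0]]'; python3 -m crank '[[0,0,0.2,0],[0,0,0.2,0],[0,0,0,0]]'; python3 -m crank '[[0,0,0.2,0],[0,0,0,0]]'
```

```text
clock: 7.6
tcp_pos: [0.5456, -0.2446, 0.2104]
eef_rot: [[-0.984, -0.176, -0.004], [-0.176, 0.984, 0.002], [0.003, 0.002, -1.0]]
contact_force: [-0.6, -0.7, -2.9]
gripper_width: 0.0332
clock: 7.8
tcp_pos: [0.5474, -0.2452, 0.2135]
eef_rot: [[-0.984, -0.176, 0.001], [-0.176, 0.984, -0.0], [-0.001, -0.001, -1.0]]
contact_force: [-0.2, -0.8, -1.4]
gripper_width: 0.0333
clock: 8.1
tcp_pos: [0.5469, -0.245, 0.2091]
eef_rot: [[-0.984, -0.176, 0.0], [-0.176, 0.984, -0.0], [-0.0, -0.0, -1.0]]
contact_force: [0.3, -0.1, -1.5]
gripper_width: 0.0332
clock: 8.3
tcp_pos: [0.5468, -0.245, 0.2067]
eef_rot: [[-0.984, -0.176, -0.0], [-0.176, 0.984, 0.0], [0.0, 0.0, -1.0]]
contact_force: [-1.0, 0.3, -2.5]
gripper_width: 0.0333
```

```bash
python3 -m crank '[[0,0.1,0.2,0],[0,0,0,0]]';  python3 -m crank '[[-0.1,0,0.2,0],[0,0,0,0]]'; python3 -m crank '[[-0.2,0,0.2,0],[0,0,0,0]]'
```

```text
clock: 8.5
tcp_pos: [0.5476, -0.244, 0.2056]
eef_rot: [[-0.984, -0.177, 0.002], [-0.177, 0.984, -0.001], [-0.002, -0.001, -1.0]]
contact_force: [1.5, -0.3, 1.1]
gripper_width: 0.0334
clock: 8.7
tcp_pos: [0.5492, -0.2439, 0.2041]
eef_rot: [[-0.984, -0.177, 0.003], [-0.177, 0.984, -0.001], [-0.003, -0.002, -1.0]]
contact_force: [2.4, 0.6, 5.0]
gripper_width: 0.0335
clock: 8.9
tcp_pos: [0.5513, -0.2436, 0.2022]
eef_rot: [[-0.984, -0.177, 0.003], [-0.177, 0.984, -0.001], [-0.003, -0.002, -1.0]]
contact_force: [1.8, -0.6, 4.3]
gripper_width: 0.0328
```

```bash
python3 -m crank '[[-0.2,0,0.2,0],[0,0,0,0]]';  python3 -m crank '[[-0.2,0,0.2,0],[0,0,0,0]]'; python3 -m crank '[[-0.2,0,0.2,0],[0,0,0,0]]'
python3 - <<'E'
from workcell import *; import cv2,pickle,numpy as np
fs=[]
for n in("scene","top"):
    c=capture(n); pickle.dump(c,open(n+"3.pkl","wb")); fs.append(c["frame"])
a=cv2.resize(fs[0][140:260,140:260],(480,480),interpolation=cv2.INTER_CUBIC); b=cv2.resize(fs[1][220:340,460:540],(320,480),interpolation=cv2.INTER_CUBIC)
cv2.imwrite("pics/p3.png",np.hstack([a,b])[:,:,::-1])
E
```

```text
clock: 9.1
tcp_pos: [0.5533, -0.2433, 0.2002]
eef_rot: [[-0.984, -0.177, 0.003], [-0.177, 0.984, -0.001], [-0.003, -0.002, -1.0]]
contact_force: [2.2, -0.1, 4.9]
gripper_width: 0.0332
clock: 9.3
tcp_pos: [0.5551, -0.2429, 0.1981]
eef_rot: [[-0.984, -0.177, 0.003], [-0.177, 0.984, -0.001], [-0.003, -0.002, -1.0]]
contact_force: [1.1, -0.4, 3.9]
gripper_width: 0.0333
clock: 9.5
tcp_pos: [0.557, -0.2426, 0.196]
eef_rot: [[-0.984, -0.177, 0.003], [-0.177, 0.984, -0.001], [-0.003, -0.001, -1.0]]
contact_force: [2.2, 0.2, 4.2]
gripper_width: 0.0332
```

View pics/p3.png

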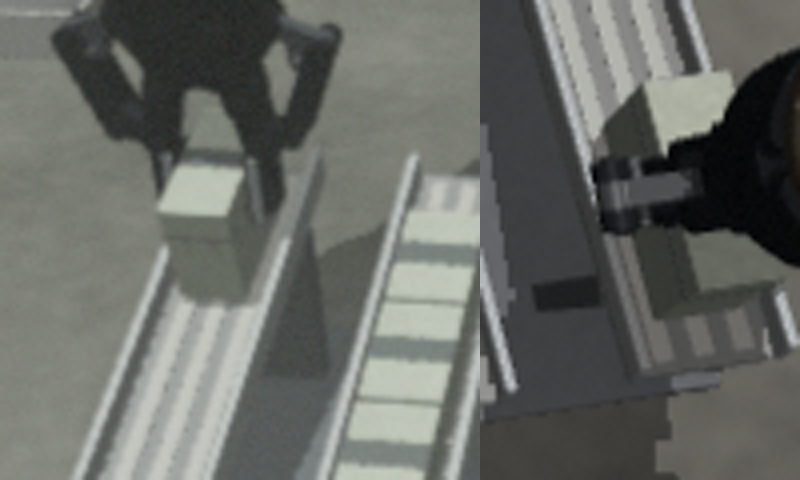

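The carton stands between the rails (scene crop (205,240)). Its front end is close to the floor and it has pivoted nearly parallel to the slope. The top crop shows it lined up with the lane, with both fingers above the rails. I'll go on until the force rises, which means the base is flat.

```bash
python3 -m crank '[[-0.1,0,0.2,0],[0,0,0,0]]';  python3 -m crank '[[0,0,0.1,0],[0,0,0,0]]'
python3 - <<'E'
from h import *
from workcell import capture
c=capture("top"); W=cloud(c).reshape(-1,3); W=W[np.isfinite(W).all(1)]
d=np.array([.9848,.1736]); o=np.array([.545,-.243]); L=(W[:,:2]-o)@d; q=(W[:,:2]-o)@[-d[1],d[0]]
for a,b in((.02,.06),(-.06,-.005)):
  m=(L>a)&(L<b)&(abs(q)<.02)&(W[:,2]>.12)&(W[:,2]<.175)
  p=np.polyfit(L[m],W[m,2],1) if m.sum()>20 else None
  print(a,b,m.sum(),p, None if p is None else np.degrees(np.arctan(p[0])), L[m].min(),L[m].max())
E
```

```text
clock: 9.8
tcp_pos: [0.558, -0.2422, 0.1939]
eef_rot: [[-0.984, -0.177, 0.003], [-0.177, 0.984, -0.001], [-0.003, -0.001, -1.0]]
contact_force: [2.4, 1.5, 6.3]
gripper_width: 0.0331
clock: 10.0
tcp_pos: [0.5581, -0.2422, 0.1931]
eef_rot: [[-0.984, -0.177, 0.003], [-0.177, 0.984, -0.001], [-0.003, -0.001, -1.0]]
contact_force: [3.3, 1.5, 6.2]
gripper_width: 0.0335
0.02 0.06 406 [0.03699082 0.14221959] 2.118452102592523 0.028332608614552432 0.05718925026800785
-0.06 -0.005 524 [0.83969267 0.16569041] 40.01993355812551 -0.03347457507167665 -0.005041728007288382
```

The force has risen and the height matches the flat pose (TCP expected at 0.1935), so I'll release with the arm held still.

```bash
python3 -m crank '[[0,0,0,0],[0,0,0,0],[0,0,0,0],[0,0,0,0],[0,0,0,0]]' 1; python3 -m crank '[[0,0,0,0],[0,0,0,0],[0,0,0,0],[0,0,0,0],[0,0,0,0]]'
python3 - <<'E'
from workcell import *; import cv2,pickle,numpy as np
fs=[]
for n in("scene","top"):
    c=capture(n); pickle.dump(c,open(n+"4.pkl","wb")); fs.append(c["frame"])
a=cv2.resize(fs[0][140:320,120:300],(480,480),interpolation=cv2.INTER_CUBIC); b=cv2.resize(fs[1][120:330,430:570],(320,480),interpolation=cv2.INTER_CUBIC)
cv2.imwrite("pics/p4.png",np.hstack([a,b])[:,:,::-1])
E
```

```text
clock: 10.55
tcp_pos: [0.5563, -0.2423, 0.1915]
eef_rot: [[-0.984, -0.176, -0.001], [-0.176, 0.984, 0.0], [0.001, 0.0, -1.0]]
contact_force: [0.1, -0.3, 0.0]
gripper_width: 0.0854
clock: 11.05
tcp_pos: [0.5566, -0.2422, 0.1919]
eef_rot: [[-0.984, -0.176, 0.0], [-0.176, 0.984, 0.0], [-0.0, 0.0, -1.0]]
contact_force: [0.1, 1.2, -0.5]
gripper_width: 0.0854
```

View pics/p4.png

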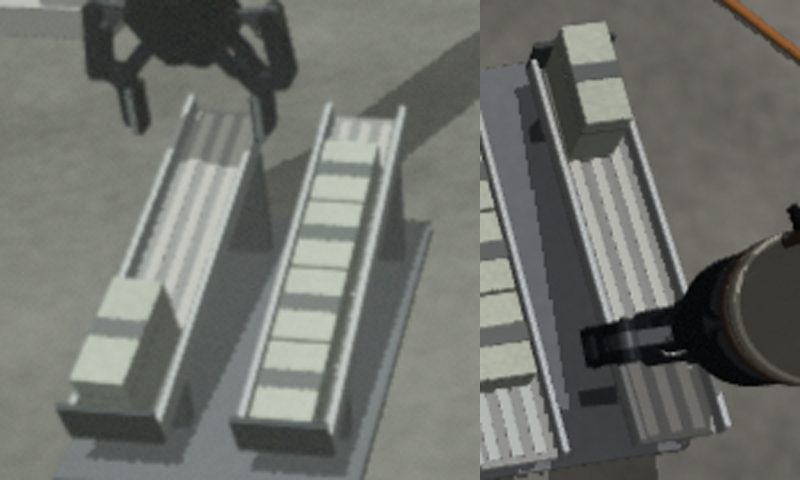

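The carton slid down by itself and stands upright against the stop (scene crop (120,340), top crop (595,80)). I'll retreat upward and check its pose numerically.

```bash
python3 -m crank '[[0,0,-2,0],[0,0,-3,0],[0,0,-3,0],[0,0,-3,0],[0,0,0,0]]'; python3 -m crank '[[0,0,0,0],[0,0,0,0],[0,0,0,0]]'
python3 - <<'E'
from h import *
from workcell import capture
for k in range(2):
    c=capture("top"); W=cloud(c); W=W.reshape(-1,3); W=W[np.isfinite(W).all(1)]
    d=np.array([.9842,.1764]); o=np.array([.545,-.243]); L=(W[:,:2]-o)@d; q=(W[:,:2]-o)@[-d[1],d[0]]
    h=(W[:,2]-(.1007-L*np.tan(np.radians(15))))*np.cos(np.radians(15)); s=L/np.cos(np.radians(15))-h*0
    X=L*np.cos(np.radians(15))-(W[:,2]-.1007)*np.sin(np.radians(15))
    m=(h>.05)&(h<.065)&(abs(q)<.035)&(X>.13)&(X<.27)
    print("carton top: X",X[m].min().round(4),X[m].max().round(4),"q",q[m].min().round(4),q[m].max().round(4),"h",np.median(h[m]).round(4),cv2.minAreaRect((np.c_[X,q][m]*1000).astype(np.float32)))
    S=W[(abs(W[:,0]-.489)<.05)&(abs(W[:,1]-.1755)<.05)&(W[:,2]>.022)]
    print("small",cv2.minAreaRect((S[:,:2]*1000).astype(np.float32)))
E
```

```text
clock: 11.65
tcp_pos: [0.5589, -0.243, 0.307]
eef_rot: [[-0.984, -0.176, 0.008], [-0.176, 0.984, -0.003], [-0.007, -0.005, -1.0]]
contact_force: [1.6, -0.4, 1.4]
gripper_width: 0.0851
clock: 11.95
tcp_pos: [0.5558, -0.242, 0.3004]
eef_rot: [[-0.984, -0.176, -0.002], [-0.176, 0.984, 0.001], [0.002, 0.001, -1.0]]
contact_force: [-0.4, -0.6, 0.4]
gripper_width: 0.0855
carton top: X 0.1589 0.2434 q -0.0175 0.0197 h 0.0557 ((201.2857666015625, 0.8052196502685547), (36.05470657348633, 84.27864074707031), 88.67993927001953)
small ((489.3674621582031, 175.4642791748047), (57.80015563964844, 40.84408950805664), 1.4161401987075806)
carton top: X 0.1591 0.2429 q -0.0174 0.0192 h 0.0558 ((200.86647033691406, 0.5986309051513672), (35.394229888916016, 83.4771499633789), 87.72391510009766)
small ((489.3005676269531, 175.38804626464844), (57.67704772949219, 40.93014144897461), 1.4531034231185913)
```

```bash
python3 -c "from workcell import *; print(hand_in())"
```

```text
the job is handed in; nothing more can be done
None
```

The large white carton is now in the empty lane, upright and resting against the stop, and the job is handed in. I gripped it across its width (33.5 mm measured), set it at the loading end and pressed it lightly (about 6 N) until it lay along the slope. Then I let go with the arm still, and it slid down by itself. The arm finished clear above the rack at about 12 s.

**Last checks, which mostly agreed:**
- **Carton in the lane:** its top is 56 mm above the lane floor. It is centred to within 1 mm, turned 1–2° from the lane's line, and did not move between two pictures.
- **Distance to the stop:** its centre measured 201 mm down the slope from my loading point, against 204 mm expected. I put the 3 mm down to calibration and my own loading-point estimate. The picture taken after it slid shows it against the stop.
- **Small carton:** it is where it was, to within 0.3 mm.

**Checks that failed or disagreed:**
- **Carton tilt before release:** the depth fit was spoiled by the fingers, so I relied on the force rise and the gripper height instead.
- **Lane floor from the scene camera:** its fit disagreed with the top camera's (17.3° slope, sloping off to one side, against 15.0°). I used the top camera's fit, which matches the 15° given.

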